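# Draw the file out past the till

## Robot

A 6-joint arm with a two-finger parallel gripper is mounted at the origin on a cart in front of the work surface, level with it; the furniture and walls round the work are solid. World frame = base frame: x ahead of the robot, y to its left, z up, the work surface at z = 0. Lengths are in m, angles in rad, forces in N, time in s.
With the tool pointing down it reaches from about 0.425 to 0.95 m from the base axis. Payload 3.5 kg.
Tool frame: the origin (TCP) lies midway between the tips of the shut fingers; the grasp point (between the pads) lies 19 mm behind it (env.tcp_to_grasp is the distance from the TCP to the grasp point, in m); z points along the fingers, y is the line along which they close (so a half turn about z gives the same grasp; the last joint's range is limited). The gripper opens to 85 mm and grips with 20 to 120 N. Pads are 22 mm wide; open, the fingers measure 114 mm over their backs; the gripper's body (76 mm by 85 mm) begins 54 mm behind the grasp point. The pads swing forward as they close: fully open they stand 13 mm farther back than shut.
Start: joints at [1.14, 0.286, 1.577, -0, 1.279, -0.15], TCP at [0.187, 0.649, 0.231] pointing down, gripper open.
Joint ranges: [-2.77, 2.77], [-0.9, 2.22], [0.21, 2.48], [-1.53, 4.67], [0.24, 2.81], [-2.84, 2.84]. Speed limits (rad/s): [2.79, 2.79, 3.14, 3.14, 3.14, 3.14].

## Interface

Orientations are given as a rotation vector (axis times angle).
In Python, from cell import env gives the robot as it stands. The module is installed in compiled form; this text tells all that it offers.
- The arm moves only by the shell command python3 -m pendant 'ROWS' [FORCE]. ROWS is a JSON object of lists of equal length, an entry for each row: "translation": the shift along the tool's x, y, z in m, a list of three; "roll": the turn about the tool's z in rad; "jaw": the opening, from -1 (shut) to 1 (fully open). A call has 1 to 5 rows; each row is the pose to reach, as a shift and turn from the pose commanded when the call began, along the tool's axes at that moment; what a row does not reach only later rows make up. A row lasts 1/12 s, in which the tool goes at most 41.7 mm and 7.16 degrees, less where a joint would pass 70% of its speed; a pose out of reach is approached as far as the arm can. A call with a gripper value outside its range is refused whole. The fingers move at their own pace and stop on an object; FORCE is the grip in N (left out, the last holds). Time passes only in rows, so rows that repeat a pose let the fingers close. It gives the time, the measured TCP pose, the force, the opening and the grip force at its end, in the units of the state.
- env.sense(): the state, without advancing time (a new reading comes with each control period).
- env.read_camera(name): name is "side" or "top"; returns (picture, depth): 384x512x3 uint8, red, green, blue; 384x512 float32, m along the optical axis (not along the pixel's ray), 0 where there is no reading.
- env.camera_params(name): a dict with "intrinsics" (3x3 intrinsics, pixels), "position" and "orientation" of the camera in the world. Camera axes: x right, y down, z forward; pixel columns grow to the right and rows downward; lengths in m; the calibration is good to about 2 mm. A picture is of the moment at which its call begins. camera_params takes no time and is no camera call.
- env.finish_job(): hands the job in; it is judged then, once.
The state is a dict: "time": time; "qpos": joint angles; "qvel": joint speeds; "tau": joint torques, N m; "tool_pos": TCP position; "tool_rot": TCP orientation; "wrist_force": force on the tool from outside, world axes, zero at the start; "moment": the same for the moment, N m; "grip_width": finger opening in m; "grip_force": force on a finger pad.
Only numpy, scipy, OpenCV 4.12 (cv2) and the standard library are available. Lean on these libraries where they do the work, as an engineer would, in place of code of your own. Each camera call takes 0.05 s, during which the arm holds its last target. There are 200 camera calls.

## Task

A long hand file lies in the bottom of the steel tool box, partly hidden by the sliding till: slide the till by its handle fully home to the end nearest the robot, then take the file, tilt it handle-up and ease it out diagonally past the till, handle first, touching the till no more than lightly instead of levering against it. Then level it out and finish still holding it in the gripper, level and steady in the air, all of it a good hand's breadth above the box and touching nothing else. Leave the till home, the spanner lying in the box, and the micrometer and drill chuck on the bench undisturbed.

Things in the scene. Friction and masses are not known exactly. Their poses are not given: they have to be found in the camera images.
- tool_box: Open grey sheet-steel tool box, fixed to the bench. Origin: centre of its underside, on the bench; own x along its length, away from the robot, y to its left, z up. Outside 358 x 208 mm, walls 4 mm, top of the rim 88 mm above the bench. The lid is folded right back on the left (+y) side and slopes down to the bench, below the rim, reaching to y = +310 mm.
- box_floor (a point): Centre of the box's inner floor, 8 mm above the bench. Inside 350 mm (box x -175 to 175) by 200 mm (y -100 to 100). Runners 11 mm wide along both long walls, 58 mm above the bench, carry the till.
- till: Black plastic tray with a few fixed nuts, 110 mm along the box, 194 mm wide, sliding along box x on the runners. Origin: centre of its underside, 58 mm above the bench; top edge 86 mm. It travels from box x = 120 mm (far end) to -120 mm (hard stop: fully home at the near end), starts at 20 to 100 mm, slides at 2 to 4 N and stays where left. Home, it leaves a 240 mm opening beyond x = -65 mm.
- till_grip (a point): Middle of the till's aluminium carry handle, 110 mm above the bench: a straight bar 100 mm long across the box (along box y), 12 mm thick (along box x), 14 mm high, its top 118 mm above the bench and its underside 18 mm above the till's top edge, on two end legs. It can be pinched from above with the fingers closing along box x.
- file: Hand file 318 mm long, about 0.13 to 0.26 kg. Origin: underside at mid-length; own y runs along it to the handle end. Black blade y -159 to 41 mm, 20 wide, 6 thick (z 6 to 12); ash handle y 46 to 159, up to 24 across (z 0 to 24); it balances near y = 40. Starts on the box's inner floor, roughly along the box, handle to the far (+x) end, 0 to 35 mm left of the box's centre line.
- file_tip (a point): Tip of the file's blade, on its centre line (own y = -159 mm).
- file_butt (a point): Butt end of the file's handle, on its centre line (own y = 159 mm).
- micrometer: Bystander: outside micrometer 59x156x18 mm lying on the bench to the right of the box. Origin: centre of its underside.
- drill_chuck: Bystander: drill chuck 44 mm across, 86 mm tall, standing on the bench to the right of the box. Origin: centre of its underside.
- box_spanner: Bystander: combination spanner 222x42x6 mm lying loose and flat on the box's inner floor along its right wall (box y -53 to -95 mm). Origin: centre of its underside.

How it is judged:
On the way, in this order (a step that is already met when the one before it is completed fails the run):
1. the till is slid fully home (within 10 mm of the near stop) while the file still lies in the box (x of till in the frame of tool_box below -0.11 m and height (world z) of file_butt below 0.08 m and height (world z) of file_tip below 0.058 m), for 0.1 s.
2. the file is threaded diagonally, handle first: its butt above the rim while its tip is still below the level of the till's underside (x of till in the frame of tool_box below -0.11 m and height (world z) of file_butt above 0.095 m and height (world z) of file_tip below 0.058 m), for 0.1 s.
At the end, for the whole second after the job is handed in: The gripper holds the file still and level within 15 degrees, both ends of it at least 50 mm above the rim of the box and clear of the box; the till is within 10 mm of its near stop; micrometer, drill chuck and spanner within 20 mm of where they lay (height (world z) of each of file_tip, file_butt above 0.138 m and angle between file's own y axis and vertical between 1.31 and 1.83 rad and contact force between file and the fingers above 2 N and contact force between file and tool_box below 0.05 N and linear speed of file below 0.05 m/s and x of till in the frame of tool_box below -0.11 m and distance of each of micrometer, drill_chuck, box_spanner from where it was at the start of the episode below 0.02 m); the arm keeps its last pose, push and grip.
It fails at once if the file is levered against the till with more than 3 N (contact force between file and till above 3 N).
It fails at once if the micrometer, the drill chuck or the spanner is shifted more than 20 mm (distance of any of micrometer, drill_chuck, box_spanner from where it was at the start of the episode above 0.02 m).
It also fails if it takes over 53 s, if anything falls off the work surface, if the arm or the gripper's body presses on something with over 40 N, if the wrist force passes 120 N, or if a joint passes its speed limit or range.

## Working session

There is one attempt and no reset: what is moved stays moved. The work goes in short steps, Python scripts to look and compute and a shell command to move; the robot and the scene stay as the last step left them, time stands still between calls to the robot, and variables do not carry over. Pictures are saved under pics/ and viewed, at most 10 in all, crops included, and the job is handed in when it is done.

```bash
mkdir -p pics; cat > h.py <<'E'
import numpy as np, cv2
from scipy.spatial.transform import Rotation as R
from cell import env
def cam(n):
    p=env.camera_params(n); o=np.array(p["orientation"],float)
    M=o if o.shape==(3,3) else R.from_rotvec(o).as_matrix()
    return np.array(p["intrinsics"]),np.array(p["position"]),M
def ray(n,uv,z):
    K,c,M=cam(n); d=(M@np.linalg.solve(K,np.c_[np.atleast_2d(uv),np.ones(len(np.atleast_2d(uv)))].T)).T
    return c+d*((z-c[2])/d[:,2])[:,None]
def proj(n,P):
    K,c,M=cam(n); q=K@(M.T@(np.atleast_2d(P)-c).T); return (q[:2]/q[2]).T
def cloud(n,dep):
    K,c,M=cam(n); v,u=np.indices(dep.shape); r=np.stack([u,v,np.ones_like(u)],-1)@np.linalg.inv(K).T
    return (r*dep[...,None])@M.T+c
def tool():
    s=env.sense(); return s,R.from_rotvec(s["tool_rot"]).as_matrix()
def go(target,yaw_dir=None):
    "tool-axis shift to a world target, and roll to bring tool y onto yaw_dir"
    s,T=tool(); d=T.T@(np.array(target)-s["tool_pos"]); r=None
    if yaw_dir is not None:
        y=T.T@np.r_[yaw_dir,0]; r=np.arctan2(-y[0],y[1]); r=(r+np.pi/2)%np.pi-np.pi/2
    print("shift",d.round(4),"roll",r,"q6",round(s["qpos"][5],3))
def st():
    s,T=tool(); print(round(s["time"],2),s["tool_pos"].round(4),"F",s["wrist_force"].round(1),"w",round(s["grip_width"],4),"gf",s["grip_force"],"\n",T.round(3).tolist())
E
python3 - <<'E'
from h import *
for n in("side","top"):
    im,d=env.read_camera(n); cv2.imwrite(f"pics/{n}0.png",im[...,::-1]); np.save(f"{n}0.npy",d)
    print(n,cam(n)[1],cam(n)[2].round(2).tolist())
st()
E
```

```text
side [0.19709473 0.60465709 0.749196  ] [[-0.9, -0.24, 0.35], [-0.43, 0.52, -0.74], [-0.01, -0.82, -0.58]]
top [ 0.40640244 -0.21496094  1.00728562] [[0.08, -0.98, 0.2], [-1.0, -0.07, 0.01], [0.0, -0.2, -0.98]]
0.1 [0.1868 0.648  0.23  ] F [ 0.  -0.6  0.2] w 0.0855 gf 0.0 
 [[-0.961, 0.277, -0.001], [0.277, 0.961, -0.002], [0.0, -0.002, -1.0]]
```

View pics/top0.png

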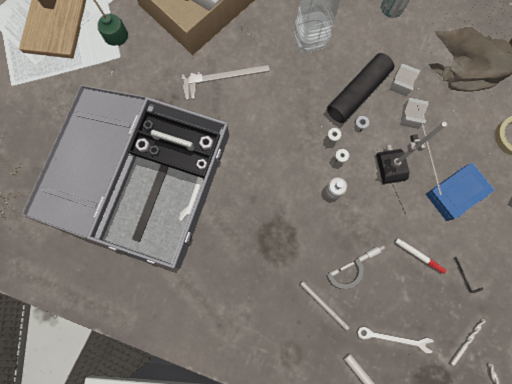

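View pics/side0.png

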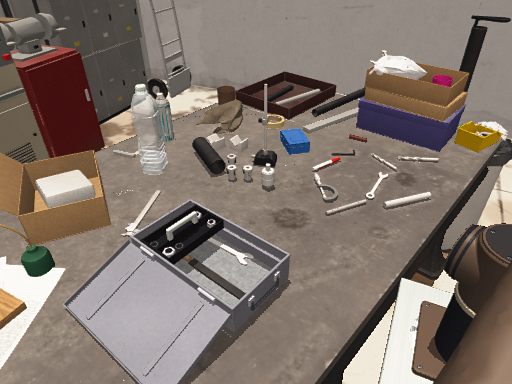

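Top view: the box runs from about (137,252) near to (187,112) far, with the till at the far end and its handle at (172,139). The file blade shows from (165,165) to (137,240), left of centre. The spanner is at (190,200) and the micrometer at (355,268). The side view shows the same layout, with the lid on the left.

```bash
python3 - <<'E'
from h import *
d=np.load("top0.npy"); P=cloud("top",d); im=cv2.imread("pics/top0.png")
v,u=np.indices(d.shape); roi=(u>20)&(u<240)&(v>80)&(v<275)&(d>0)
m=roi&(P[...,2]>.080)&(P[...,2]<.094)
mm=cv2.morphologyEx(m.astype(np.uint8),cv2.MORPH_OPEN,np.ones((1,1)))
n,l,s,_=cv2.connectedComponentsWithStats(mm,connectivity=8); k=1+s[1:,4].argmax()
pts=P[l==k][:,:2].astype(np.float32); r=cv2.minAreaRect(pts*1000); print(r,cv2.boxPoints(r).round().tolist())
h=roi&(P[...,2]>.105)&(P[...,2]<.125); q=P[h]; print("handle",h.sum(),cv2.minAreaRect((q[:,:2]*1000).astype(np.float32)),q.mean(0),q.max(0))
# blade: dark px on floor
g=im.max(2); b=roi&(g<75)&(v>170)&(u>125)&(u<180)
bb=cv2.morphologyEx(b.astype(np.uint8),cv2.MORPH_OPEN,np.ones((3,3)))
n,l,s,c=cv2.connectedComponentsWithStats(bb)
for i in range(1,n):
    if s[i,4]>100:
        vv,uu=np.nonzero(l==i); w=ray("top",np.c_[uu,vv],.020); print("blade",s[i],cv2.minAreaRect((w[:,:2]*1000).astype(np.float32)),np.median(P[l==i][:,2]))
        print(cv2.boxPoints(cv2.minAreaRect((w[:,:2]*1000).astype(np.float32))).round().tolist())
c=im[80:280,20:250]; cv2.imwrite("pics/c.png",cv2.resize(c,None,fx=3,fy=3)[:600])
E
```

```text
((611.2933959960938, 28.078887939453125), (218.3558349609375, 362.06298828125), 75.91243743896484) [[409.0, -34.0], [760.0, -122.0], [813.0, 90.0], [462.0, 178.0]]
handle 248 ((700.2749633789062, 1.4017601013183594), (99.73173522949219, 13.520995140075684), 76.0579833984375) [ 6.98586307e-01 -1.15672220e-04  1.17374986e-01] [0.7158824  0.04939188 0.12363877]
```

View pics/c.png

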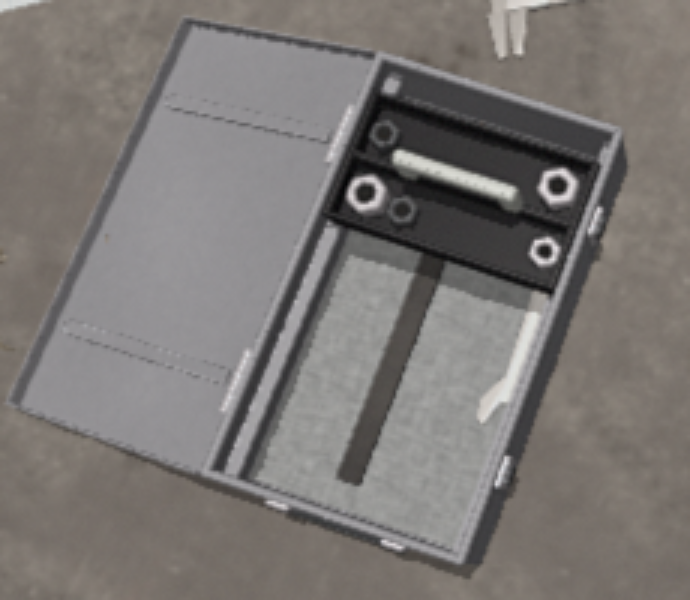

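```bash
cat >> h.py <<'E'
C=np.array([.610,.023]); a=np.deg2rad(-14.07); X=np.array([np.cos(a),np.sin(a)]); Y=np.array([-X[1],X[0]])
def tobox(p): p=np.atleast_2d(p)[:,:2]-C; return np.c_[p@X,p@Y].round(4)
def tow(x,y,z): return np.r_[C+x*X+y*Y,z]
E
python3 - <<'E'
from h import *
print("blade tip, till-edge pt",tobox(ray("top",[[136.7,241.7],[164,167.3]],.020)))
print("handle",tobox([[.7003,.0014]]))
print(tow(.093,.001,.2)); go(tow(.093,.001,.23),X)
E
```

```text
blade tip, till-edge pt [[-0.1535  0.016 ]
 [ 0.0402  0.0201]]
handle [[0.0928 0.001 ]]
[0.70045305 0.00136103 0.2       ]
shift [-0.6728 -0.4789  0.0008] roll 1.5355328634801175 q6 -0.15
```

```bash
for i in 1 2 3 4; do python3 -m pendant '{"translation":[[-0.0336,-0.0239,0],[-0.0673,-0.0479,0],[-0.101,-0.0718,0],[-0.1346,-0.0958,0],[-0.1682,-0.1197,0]],"roll":[0,0,0,0,0],"jaw":[0.5,0.5,0.5,0.5,0.5]}' ; done
for i in 1 2 3; do python3 -m pendant '{"translation":[[0,0,0],[0,0,0],[0,0,0],[0,0,0],[0,0,0]],"roll":[0.105,0.21,0.315,0.42,0.512],"jaw":[0.5,0.5,0.5,0.5,0.5]}'; done
python3 -c "
from h import *
st(); go(tow(.093,.001,.095),X)"
```

```text
time: 0.52
tool_pos: [0.3159, 0.4851, 0.2307]
tool_rot: [-0.438, -3.11, 0.001]
wrist_force: [0.8, 0.7, 0.4]
grip_width: 0.0641
grip_force: 0.0
time: 0.93
tool_pos: [0.4445, 0.3234, 0.2309]
tool_rot: [-0.439, -3.11, 0.0]
wrist_force: [1.5, 0.7, -0.1]
grip_width: 0.0638
grip_force: 0.0
time: 1.35
tool_pos: [0.573, 0.1618, 0.2308]
tool_rot: [-0.44, -3.11, 0.0]
wrist_force: [0.2, 1.4, -0.5]
grip_width: 0.0639
grip_force: 0.0
time: 1.77
tool_pos: [0.7014, 0.0002, 0.2305]
tool_rot: [-0.44, -3.109, -0.0]
wrist_force: [-0.3, 0.3, -0.6]
grip_width: 0.0637
grip_force: 0.0
time: 2.18
tool_pos: [0.7005, 0.0018, 0.2303]
tool_rot: [-1.22, -2.893, 0.001]
wrist_force: [-0.5, 0.0, 0.1]
grip_width: 0.064
grip_force: 0.0
time: 2.6
tool_pos: [0.7004, 0.0021, 0.2304]
tool_rot: [-1.913, -2.491, 0.001]
wrist_force: [-1.1, -0.8, 0.2]
grip_width: 0.0638
grip_force: 0.0
time: 3.02
tool_pos: [0.7004, 0.0021, 0.2304]
tool_rot: [-2.481, -1.925, 0.002]
wrist_force: [-0.5, 0.8, -0.1]
grip_width: 0.0639
grip_force: 0.0
3.02 [0.7004 0.0021 0.2304] F [-0.5  0.8 -0.1] w 0.0639 gf 0.0 
 [[0.248, 0.969, -0.001], [0.969, -0.248, 0.0], [-0.0, -0.001, -1.0]]
shift [-0.0007  0.0004  0.1354] roll -0.005407878509587016 q6 0.109
```

```bash
python3 -m pendant '{"translation":[[0,0,0.035],[0,0,0.07],[0,0,0.1],[0,0,0.125],[0,0,0.135]],"roll":[0,0,0,0,0],"jaw":[0.5,0.5,0.5,0.5,0.5]}' 40
for i in 1 2; do python3 -m pendant '{"translation":[[0,0,0],[0,0,0],[0,0,0],[0,0,0],[0,0,0]],"roll":[0,0,0,0,0],"jaw":[-1,-1,-1,-1,-1]}' 40; done
for i in 1 2; do python3 -m pendant '{"translation":[[0,-0.02,0],[0,-0.04,0],[0,-0.06,0],[0,-0.08,0],[0,-0.1,0]],"roll":[0,0,0,0,0],"jaw":[-1,-1,-1,-1,-1]}' 40; done
python3 -m pendant '{"translation":[[0,-0.004,0],[0,-0.008,0],[0,-0.011,0],[0,-0.013,0],[0,-0.013,0]],"roll":[0,0,0,0,0],"jaw":[-1,-1,-1,-1,-1]}' 40
python3 -c "
from h import *
st(); print(tobox(env.sense()['tool_pos']))"
```

```text
time: 3.43
tool_pos: [0.6973, 0.0025, 0.0901]
tool_rot: [-2.472, -1.928, 0.01]
wrist_force: [0.2, 0.0, -1.6]
grip_width: 0.0637
grip_force: 0.0
time: 3.85
tool_pos: [0.7023, 0.0019, 0.0994]
tool_rot: [2.475, 1.93, 0.005]
wrist_force: [-0.5, 0.9, 4.2]
grip_width: 0.0112
grip_force: 40.9
time: 4.27
tool_pos: [0.7023, 0.0019, 0.0994]
tool_rot: [2.475, 1.93, 0.005]
wrist_force: [-0.5, -0.0, 5.7]
grip_width: 0.0111
grip_force: 41.1
time: 4.68
tool_pos: [0.6064, 0.0264, 0.0994]
tool_rot: [2.473, 1.927, 0.012]
wrist_force: [4.1, 0.5, 5.4]
grip_width: 0.011
grip_force: 42.7
time: 5.1
tool_pos: [0.5096, 0.0511, 0.0994]
tool_rot: [2.473, 1.927, 0.013]
wrist_force: [4.3, 2.1, 4.6]
grip_width: 0.0109
grip_force: 42.8
time: 5.52
tool_pos: [0.4968, 0.0544, 0.0994]
tool_rot: [2.475, 1.929, 0.01]
wrist_force: [1.0, 2.8, 8.5]
grip_width: 0.0107
grip_force: 43.2
5.52 [0.4968 0.0544 0.0994] F [1.  2.8 8.5] w 0.0107 gf 43.182687163352966 
 [[0.244, 0.97, 0.007], [0.97, -0.244, 0.001], [0.003, 0.007, -1.0]]
[[-0.1174  0.0029]]
```

```bash
python3 -m pendant '{"translation":[[0,-0.002,0],[0,-0.004,0],[0,-0.005,0],[0,-0.005,0],[0,-0.005,0]],"roll":[0,0,0,0,0],"jaw":[-1,-1,-1,-1,-1]}' 40
python3 -m pendant '{"translation":[[0,0,0],[0,0,0],[0,0,0],[0,0,0],[0,0,0]],"roll":[0,0,0,0,0],"jaw":[0.3,0.3,0.3,0.3,0.3]}' 40
python3 -m pendant '{"translation":[[0,0,-0.03],[0,0,-0.07],[0,0,-0.1],[0,0,-0.1],[0,0,-0.1]],"roll":[0,0,0,0,0],"jaw":[0.3,0.3,0.3,0.3,0.3]}' 40
python3 -m pendant '{"translation":[[0,0.04,0],[0,0.08,0],[0,0.12,0],[0,0.16,0],[0,0.18,0]],"roll":[0,0,0,0,0],"jaw":[0.3,0.3,0.3,0.3,0.3]}' 40
python3 - <<'E'
from h import *
im,d=env.read_camera("top"); cv2.imwrite("pics/t1.png",im[...,::-1]); np.save("t1.npy",d)
im2,_=env.read_camera("side"); cv2.imwrite("pics/s1.png",im2[...,::-1])
P=cloud("top",d); v,u=np.indices(d.shape)
h=(P[...,2]>.105)&(P[...,2]<.125)&(u<240)&(u>80)&(v>150)&(v<280); print("till",tobox(P[h].mean(0)),h.sum())
cv2.imwrite("pics/t1c.png",cv2.resize(im[80:280,80:250,::-1],None,fx=3,fy=3))
cv2.imwrite("pics/s1c.png",cv2.resize(im2[190:384,60:300,::-1],None,fx=3,fy=3))
E
```

```text
time: 5.93
tool_pos: [0.494, 0.0551, 0.0994]
tool_rot: [2.472, 1.926, 0.016]
wrist_force: [7.9, 2.1, 2.7]
grip_width: 0.0112
grip_force: 42.5
time: 6.35
tool_pos: [0.4887, 0.0552, 0.0958]
tool_rot: [-2.476, -1.932, 0.002]
wrist_force: [-1.2, 0.1, 0.3]
grip_width: 0.0553
grip_force: 0.0
time: 6.77
tool_pos: [0.4906, 0.055, 0.1986]
tool_rot: [2.474, 1.93, 0.005]
wrist_force: [-0.5, 0.5, -0.5]
grip_width: 0.0555
grip_force: 0.0
time: 7.18
tool_pos: [0.6659, 0.01, 0.1931]
tool_rot: [-2.477, -1.93, 0.003]
wrist_force: [-1.2, -0.5, 0.1]
grip_width: 0.0556
grip_force: 0.0
till [[-1.205e-01  1.000e-04]] 254
```

View pics/t1c.png

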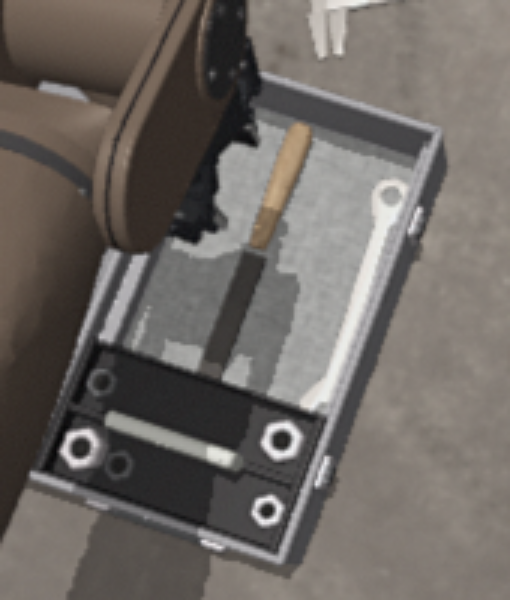

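View pics/s1c.png

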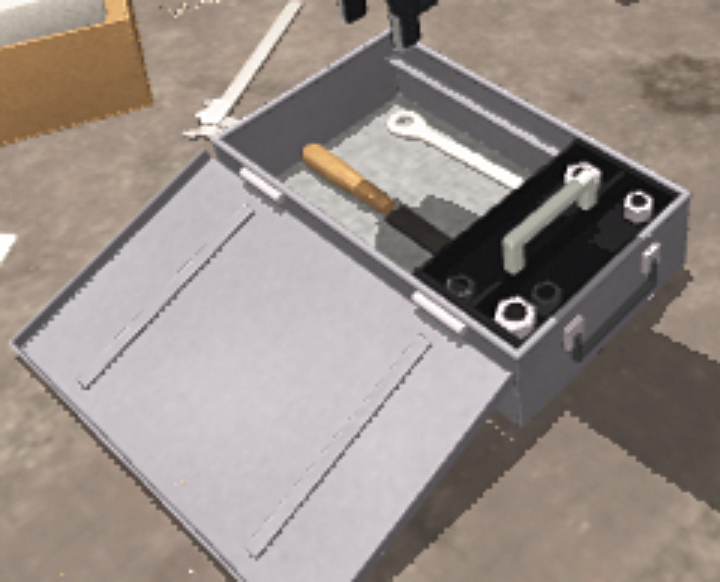

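The till is home. In the top crop the file handle is visible from the ferrule at (262,245) to the butt at (303,125), and the spanner lies clear on the right.

```bash
python3 - <<'E'
from h import *
for n,f,x0,x1,y0,y1,z in(("top","t1",150,200,110,175,.022),("side","s1",155,200,230,270,.022)):
    im=cv2.imread(f"pics/{f}.png").astype(int); m=(im[...,2]-im[...,0]>35); k=np.zeros_like(m); k[y0:y1,x0:x1]=m[y0:y1,x0:x1]
    v,u=np.nonzero(k); w=tobox(ray(n,np.c_[u,v],z))*1000
    r=cv2.minAreaRect(w.astype(np.float32)); print(n,len(u),r,cv2.boxPoints(r).round().tolist())
print("blade",tobox(ray("top",[[80+222/3,80+345/3]],.02)))
E
```

```text
top 300 ((110.98187255859375, 22.309757232666016), (112.08735656738281, 20.639497756958008), 0.7638989686965942) [[55.0, 32.0], [55.0, 11.0], [167.0, 13.0], [167.0, 33.0]]
side 253 ((109.83204650878906, 22.452484130859375), (25.19689178466797, 123.60952758789062), 89.5523910522461) [[48.0, 10.0], [172.0, 9.0], [172.0, 35.0], [48.0, 36.0]]
blade [[-0.0335  0.0182]]
```

```bash
python3 -c "
from h import *
go(tow(.112,.0217,.193))"
for i in 1 2 3; do python3 -m pendant '{"translation":[[0,0,0],[0,0,0],[0,0,0],[0,0,0],[0,0,0]],"roll":[-0.11,-0.22,-0.33,-0.43,-0.53],"jaw":[0.2,0.2,0.2,0.2,0.2]}'|grep -v grip; done
python3 -c "
from h import *
st()
f=a+np.deg2rad(1.2)
go(tow(.112,.0217,.011),[-np.sin(f),np.cos(f)])"
```

```text
shift [ 0.0209  0.0554 -0.0004] roll None q6 0.11
time: 7.7
tool_pos: [0.6618, 0.0119, 0.1939]
tool_rot: [-1.876, -2.515, 0.003]
wrist_force: [0.2, 0.7, -0.3]
time: 8.12
tool_pos: [0.6618, 0.0119, 0.194]
tool_rot: [-1.151, -2.918, 0.002]
wrist_force: [0.2, -0.5, -0.3]
time: 8.53
tool_pos: [0.6618, 0.0119, 0.1941]
tool_rot: [-0.347, -3.118, -0.0]
wrist_force: [-0.6, 0.1, -0.5]
8.53 [0.6618 0.0119 0.1941] F [-0.6  0.1 -0.5] w 0.0515 gf 0.0 
 [[-0.976, 0.22, -0.004], [0.22, 0.976, 0.001], [0.004, -0.0, -1.0]]
shift [-0.0603  0.0185  0.1828] roll 0.003114701215989113 q6 -1.484
```

```bash
python3 -m pendant '{"translation":[[-0.03,0.009,0],[-0.06,0.0185,0.02],[-0.0603,0.0185,0.05],[-0.0603,0.0185,0.08],[-0.0603,0.0185,0.1]],"roll":[0,0,0,0,0],"jaw":[0.2,0.2,0.2,0.2,0.2]}' 20
python3 -m pendant '{"translation":[[0,0,0.02],[0,0,0.04],[0,0,0.055],[0,0,0.065],[0,0,0.07]],"roll":[0,0,0,0,0],"jaw":[0.2,0.2,0.2,0.2,0.2]}' 20
python3 -m pendant '{"translation":[[0,0,0],[0,0,0.004],[0,0,0.007],[0,0,0.01],[0,0,0.0115]],"roll":[0,0,0,0,0],"jaw":[0.2,0.2,0.2,0.2,0.2]}' 20
python3 -c "
from h import *
st(); print(tobox(env.sense()['tool_pos']))"
```

```text
time: 8.95
tool_pos: [0.7234, 0.0166, 0.0904]
tool_rot: [-0.354, -3.113, -0.0]
wrist_force: [-0.9, -0.2, 0.0]
grip_width: 0.0514
grip_force: 0.0
time: 9.37
tool_pos: [0.7247, 0.0162, 0.0234]
tool_rot: [-0.355, -3.117, -0.0]
wrist_force: [-0.7, -0.6, -0.8]
grip_width: 0.0512
grip_force: 0.0
time: 9.78
tool_pos: [0.7272, 0.0157, 0.0152]
tool_rot: [0.355, 3.121, -0.0]
wrist_force: [-0.7, 0.3, -0.4]
grip_width: 0.0511
grip_force: 0.0
9.78 [0.7272 0.0157 0.0152] F [-0.7  0.3 -0.4] w 0.0511 gf 0.0 
 [[-0.974, 0.225, 0.001], [0.225, 0.974, -0.0], [-0.001, 0.0, -1.0]]
[[0.1154 0.0214]]
```

```bash
for i in 1 2; do python3 -m pendant '{"translation":[[0,0,0],[0,0,0],[0,0,0],[0,0,0],[0,0,0]],"roll":[0,0,0,0,0],"jaw":[-1,-1,-1,-1,-1]}' 20; done
python3 -m pendant '{"translation":[[0,0,-0.003],[0,0,-0.006],[0,0,-0.01],[0,0,-0.015],[0,0,-0.02]],"roll":[0,0,0,0,0],"jaw":[-1,-1,-1,-1,-1]}' 20
python3 - <<'E'
from h import *
st()
im2,_=env.read_camera("side"); cv2.imwrite("pics/s2.png",im2[...,::-1])
im,_=env.read_camera("top"); cv2.imwrite("pics/t2.png",im[...,::-1])
print(tobox(env.sense()['tool_pos']))
A=cv2.resize(im2[190:340,130:300,::-1],None,fx=3,fy=3); B=cv2.resize(im[100:250,110:230,::-1],None,fx=3,fy=3)
cv2.imwrite("pics/2.png",np.hstack([A,B])[:, :800])
E
```

```text
time: 10.2
tool_pos: [0.727, 0.0159, 0.0152]
tool_rot: [0.356, 3.121, 0.0]
wrist_force: [0.2, 0.5, 1.3]
grip_width: 0.0213
grip_force: 19.6
time: 10.62
tool_pos: [0.7271, 0.0158, 0.0151]
tool_rot: [0.355, 3.121, 0.0]
wrist_force: [0.1, 0.9, 2.1]
grip_width: 0.0209
grip_force: 19.7
time: 11.03
tool_pos: [0.7267, 0.0157, 0.035]
tool_rot: [-0.355, -3.121, 0.0]
wrist_force: [0.0, 0.0, -1.8]
grip_width: 0.0211
grip_force: 19.6
11.03 [0.7267 0.0157 0.035 ] F [ 0.   0.  -1.8] w 0.0211 gf 19.59250974978204 
 [[-0.974, 0.225, -0.0], [0.225, 0.974, -0.0], [0.0, -0.0, -1.0]]
[[0.1161 0.0215]]
```

View pics/2.png

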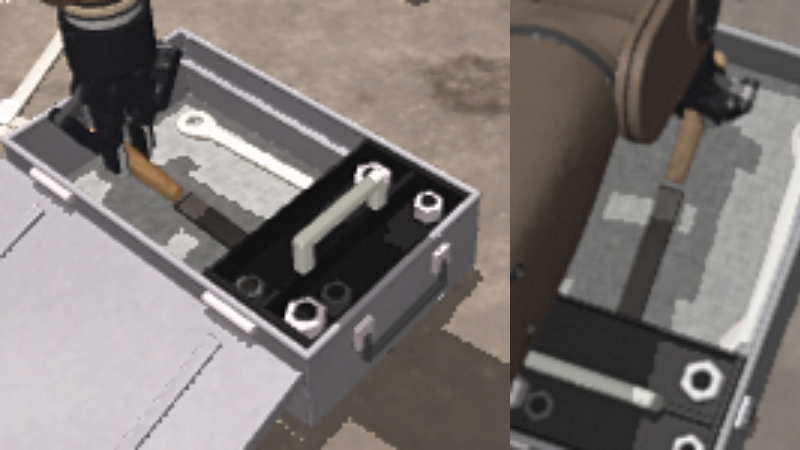

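The fingers hold the handle and the blade still reaches under the till. Next I'll read the tilt from depth along the blade.

```bash
cat >> h.py <<'E'
def tilt(lo,hi,y0=.005,y1=.035,zmin=.014,zmax=.3,side=False):
    for n in("top","side"):
        im,d=env.read_camera(n); P=cloud(n,d).reshape(-1,3); k=im.reshape(-1,3).astype(int)
        b=tobox(P); m=(d.ravel()>0)&(b[:,0]>lo)&(b[:,0]<hi)&(b[:,1]>y0)&(b[:,1]<y1)&(P[:,2]>zmin)&(P[:,2]<zmax)&(k.max(1)<90)
        if m.sum()<15: print(n,"few",m.sum()); continue
        x,z=b[m,0],P[m,2]; p=np.polyfit(x,z,1); r=np.abs(z-np.polyval(p,x)); g=r<max(.004,np.median(r)*2); p=np.polyfit(x[g],z[g],1)
        print(n,m.sum(),"deg",np.degrees(np.arctan(p[0])).round(1),"z at lo,hi",np.polyval(p,[lo,hi]).round(4),"rms",r[g].std().round(4),"x",x.min(),x.max())
E
python3 - <<'E'
from h import *
tilt(-.06,.045); print(env.sense()["moment"].round(3))
E
```

```text
top 359 deg 5.9 z at lo,hi [0.0233 0.0341] rms 0.001 x -0.0599 0.0449
side 166 deg 5.3 z at lo,hi [0.023  0.0327] rms 0.0009 x -0.0215 0.0447
[-0.022 -0.123 -0.03 ]
```

```bash
python3 -m pendant '{"translation":[[0,0,-0.008],[0,0,-0.016],[0,0,-0.024],[0,0,-0.03],[0,0,-0.035]],"roll":[0,0,0,0,0],"jaw":[-1,-1,-1,-1,-1]}' 20
python3 - <<'E'
from h import *
st(); tilt(-.06,.045)
E
python3 -m pendant '{"translation":[[0,0,-0.005],[0,0,-0.01],[0,0,-0.015],[0,0,-0.02],[0,0,-0.023]],"roll":[0,0,0,0,0],"jaw":[-1,-1,-1,-1,-1]}' 20
python3 - <<'E'
from h import *
st(); tilt(-.06,.045)
E
```

```text
time: 11.65
tool_pos: [0.7276, 0.0157, 0.0716]
tool_rot: [0.355, 3.119, -0.0]
wrist_force: [-0.2, 0.9, -2.1]
grip_width: 0.0212
grip_force: 19.6
11.65 [0.7276 0.0157 0.0716] F [-0.2  0.9 -2.1] w 0.0212 gf 19.60398101073224 
 [[-0.974, 0.225, 0.002], [0.225, 0.974, -0.0], [-0.002, 0.0, -1.0]]
top 362 deg 12.9 z at lo,hi [0.0342 0.0583] rms 0.001 x -0.0597 0.0447
side 205 deg 13.3 z at lo,hi [0.0337 0.0585] rms 0.0009 x -0.0324 0.0448
time: 12.17
tool_pos: [0.7272, 0.0157, 0.0939]
tool_rot: [0.355, 3.12, 0.0]
wrist_force: [0.2, -0.1, -1.3]
grip_width: 0.0211
grip_force: 19.6
12.17 [0.7272 0.0157 0.0939] F [ 0.2 -0.1 -1.3] w 0.0211 gf 19.601000072434545 
 [[-0.974, 0.225, 0.001], [0.225, 0.974, -0.0], [-0.001, 0.0, -1.0]]
top 387 deg 18.1 z at lo,hi [0.0394 0.0736] rms 0.001 x -0.0599 0.0442
side 234 deg 18.4 z at lo,hi [0.0384 0.0733] rms 0.0009 x -0.0363 0.0448
```

```bash
python3 -m pendant '{"translation":[[-0.006,0,-0.003],[-0.012,0,-0.006],[-0.018,0,-0.009],[-0.024,0,-0.012],[-0.03,0,-0.012]],"roll":[0,0,0,0,0],"jaw":[-1,-1,-1,-1,-1]}' 20
python3 -m pendant '{"translation":[[-0.008,0,0],[-0.016,0,0],[-0.024,0,0],[-0.032,0,0],[-0.04,0,0]],"roll":[0,0,0,0,0],"jaw":[-1,-1,-1,-1,-1]}' 20
python3 - <<'E'
from h import *
st(); print(tobox(env.sense()['tool_pos'])); tilt(-.06,.1)
E
```

```text
time: 12.68
tool_pos: [0.7574, 0.0087, 0.1059]
tool_rot: [0.355, 3.12, -0.0]
wrist_force: [0.7, 0.6, -1.6]
grip_width: 0.0211
grip_force: 19.6
time: 13.1
tool_pos: [0.7958, -0.0002, 0.1045]
tool_rot: [-0.356, -3.121, -0.0]
wrist_force: [-0.1, 0.4, -1.1]
grip_width: 0.0213
grip_force: 19.6
13.1 [ 7.958e-01 -2.000e-04  1.045e-01] F [-0.1  0.4 -1.1] w 0.0213 gf 19.607074781670235 
 [[-0.974, 0.225, -0.0], [0.225, 0.974, 0.0], [0.0, -0.0, -1.0]]
[[0.1859 0.0227]]
top 581 deg 20.5 z at lo,hi [0.0155 0.0752] rms 0.001 x -0.0597 0.0998
side 358 deg 20.5 z at lo,hi [0.0137 0.0736] rms 0.001 x -0.0235 0.0996
```

```bash
python3 -m pendant '{"translation":[[-0.008,0,0],[-0.016,0,0],[-0.024,0,0],[-0.032,0,0],[-0.035,0,0]],"roll":[0,0,0,0,0],"jaw":[-1,-1,-1,-1,-1]}' 20
python3 -m pendant '{"translation":[[0,0,0],[0,0,0],[0,0,0],[0,0,-0.006],[0,0,-0.012]],"roll":[0,0,0,0,0],"jaw":[-1,-1,-1,-1,-1]}' 80
python3 -m pendant '{"translation":[[0,0,-0.02],[0,0,-0.04],[0,0,-0.06],[0,0,-0.08],[0,0,-0.1]],"roll":[0,0,0,0,0],"jaw":[-1,-1,-1,-1,-1]}' 80
python3 - <<'E'
from h import *
st(); print(tobox(env.sense()['tool_pos'])); tilt(-.02,.12,zmax=.4,zmin=.1)
print("cyl/micrometer/chuck bases",ray("top",[[337,190],[342,158],[335,138],[360,92],[335,282],[382,250],[395,178],[303,285],[190,97]],.0)[:,:2].round(3).tolist())
E
```

```text
time: 13.62
tool_pos: [0.8294, -0.0078, 0.1053]
tool_rot: [-0.355, -3.121, -0.0]
wrist_force: [-0.9, 0.1, 1.7]
grip_width: 0.021
grip_force: 20.2
time: 14.03
tool_pos: [0.8282, -0.0076, 0.1157]
tool_rot: [-0.355, -3.119, -0.0]
wrist_force: [0.2, 0.5, -1.3]
grip_width: 0.0181
grip_force: 78.3
time: 14.45
tool_pos: [0.8287, -0.0077, 0.2174]
tool_rot: [-0.355, -3.12, 0.0]
wrist_force: [0.5, 0.3, -2.0]
grip_width: 0.0181
grip_force: 78.3
14.45 [ 0.8287 -0.0077  0.2174] F [ 0.5  0.3 -2. ] w 0.0181 gf 78.34421579958871 
 [[-0.974, 0.225, -0.001], [0.225, 0.974, 0.0], [0.001, -0.0, -1.0]]
[[0.2196 0.0234]]
top 654 deg 18.9 z at lo,hi [0.1378 0.1858] rms 0.0009 x -0.0199 0.1199
side 426 deg 18.8 z at lo,hi [0.1433 0.1909] rms 0.0008 x -0.0197 0.1199
cyl/micrometer/chuck bases [[0.633, -0.404], [0.718, -0.414], [0.77, -0.394], [0.903, -0.456], [0.406, -0.407], [0.491, -0.519], [0.675, -0.55], [0.393, -0.331], [0.855, -0.008]]
```

```bash
python3 -m pendant '{"translation":[[0,0,-0.02],[-0.003,-0.014,-0.04],[-0.01,-0.044,-0.05],[-0.018,-0.078,-0.05],[-0.026,-0.113,-0.05]],"roll":[0,0,0,0,0],"jaw":[-1,-1,-1,-1,-1]}' 80
python3 -m pendant '{"translation":[[-0.008,-0.034,0],[-0.016,-0.068,0],[-0.024,-0.1,0],[-0.026,-0.113,0],[-0.026,-0.113,0.02]],"roll":[0,0,0,0,0],"jaw":[-1,-1,-1,-1,-1]}' 80
python3 -m pendant '{"translation":[[0,0,0.03],[0,0,0.065],[0,0,0.1],[0,0,0.125],[0,0,0.137]],"roll":[0,0,0,0,0],"jaw":[-1,-1,-1,-1,-1]}' 80
python3 - <<'E'
from h import *
st(); im,_=env.read_camera("top"); cv2.imwrite("pics/t3.png",im[...,::-1])
im2,_=env.read_camera("side"); cv2.imwrite("pics/s3.png",im2[...,::-1])
cv2.imwrite("pics/3.png",np.hstack([im[80:330,60:420],im2[100:350,100:460]])[...,::-1])
E
```

```text
time: 14.97
tool_pos: [0.8291, -0.1237, 0.2668]
tool_rot: [0.352, 3.121, -0.0]
wrist_force: [0.4, 0.9, -2.2]
grip_width: 0.0181
grip_force: 78.4
time: 15.38
tool_pos: [0.8292, -0.2454, 0.2502]
tool_rot: [0.363, 3.114, -0.005]
wrist_force: [0.0, -0.5, 1.4]
grip_width: 0.0182
grip_force: 78.5
time: 15.8
tool_pos: [0.8256, -0.2376, 0.1007]
tool_rot: [-0.354, -3.11, -0.006]
wrist_force: [-0.6, 0.7, -2.8]
grip_width: 0.0184
grip_force: 78.4
15.8 [ 0.8256 -0.2376  0.1007] F [-0.6  0.7 -2.8] w 0.0184 gf 78.35167531622574 
 [[-0.974, 0.225, -0.011], [0.224, 0.974, 0.005], [0.012, 0.002, -1.0]]
```

View pics/3.png

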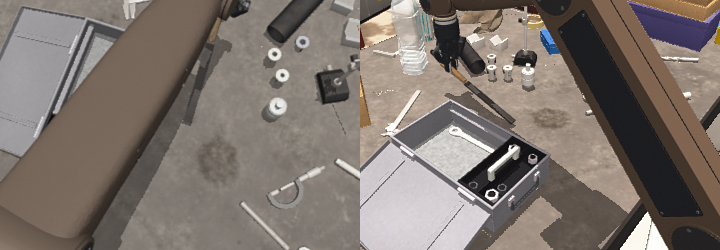

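The file hangs over clear bench to the right of the box, and the till is still home. I'll lower the tip onto the bench with a light grip to level the file.

```bash
python3 -m pendant '{"translation":[[0,0,0],[0,0,0.005],[0,0,0.01],[0,0,0.015],[0,0,0.02]],"roll":[0,0,0,0,0],"jaw":[-1,-1,-1,-1,-1]}' 20
for i in 1 2; do python3 -m pendant '{"translation":[[0,0,0.005],[0,0,0.01],[0,0,0.015],[0,0,0.02],[0,0,0.025]],"roll":[0,0,0,0,0],"jaw":[-1,-1,-1,-1,-1]}' 20; done
python3 -m pendant '{"translation":[[0,0,0],[0,0,0],[0,0,0],[0,0,0],[0,0,0]],"roll":[0,0,0,0,0],"jaw":[-1,-1,-1,-1,-1]}' 120
for i in 1 2 3; do python3 -m pendant '{"translation":[[0,0,-0.012],[0,0,-0.028],[0,0,-0.044],[0,0,-0.06],[0,0,-0.075]],"roll":[0,0,0,0,0],"jaw":[-1,-1,-1,-1,-1]}' 120; done
python3 - <<'E'
from h import *
st(); print(tobox(env.sense()['tool_pos']))
tilt(-.06,.13,y0=-.3,y1=-.13,zmin=.15,zmax=.29)
im,_=env.read_camera("top"); im2,_=env.read_camera("side")
cv2.imwrite("pics/4.png",np.hstack([im[80:330,60:420],im2[50:300,100:460]])[...,::-1])
E
```

```text
time: 16.32
tool_pos: [0.8295, -0.2399, 0.091]
tool_rot: [0.355, 3.119, -0.001]
wrist_force: [-0.4, -0.2, -2.7]
grip_width: 0.018
grip_force: 78.4
time: 16.73
tool_pos: [0.8293, -0.2399, 0.0651]
tool_rot: [0.355, 3.121, -0.0]
wrist_force: [1.5, -0.3, 1.1]
grip_width: 0.0181
grip_force: 78.7
time: 17.15
tool_pos: [0.8289, -0.2397, 0.0394]
tool_rot: [-0.355, -3.121, 0.0]
wrist_force: [2.1, -1.2, 1.1]
grip_width: 0.0183
grip_force: 80.4
time: 17.57
tool_pos: [0.8286, -0.2395, 0.0397]
tool_rot: [-0.355, -3.12, -0.001]
wrist_force: [-1.3, 0.3, 0.8]
grip_width: 0.0167
grip_force: 117.7
time: 17.98
tool_pos: [0.8301, -0.2402, 0.1189]
tool_rot: [0.355, 3.117, -0.002]
wrist_force: [0.1, 0.9, -1.8]
grip_width: 0.0166
grip_force: 117.7
time: 18.4
tool_pos: [0.8291, -0.2398, 0.1918]
tool_rot: [0.355, 3.121, -0.0]
wrist_force: [0.4, -0.3, -1.9]
grip_width: 0.0168
grip_force: 117.8
time: 18.82
tool_pos: [0.829, -0.2398, 0.2667]
tool_rot: [0.355, 3.121, -0.0]
wrist_force: [0.5, -0.1, -1.2]
grip_width: 0.0167
grip_force: 117.7
18.82 [ 0.829  -0.2398  0.2667] F [ 0.5 -0.1 -1.2] w 0.0167 gf 117.74462030734867 
 [[-0.974, 0.225, 0.0], [0.225, 0.974, -0.0], [-0.0, -0.0, -1.0]]
[[ 0.2764 -0.2016]]
top 589 deg 12.6 z at lo,hi [0.1949 0.2373] rms 0.0009 x 0.0169 0.1299
side 176 deg 12.7 z at lo,hi [0.1978 0.2407] rms 0.0009 x 0.018 0.1298
```

View pics/4.png

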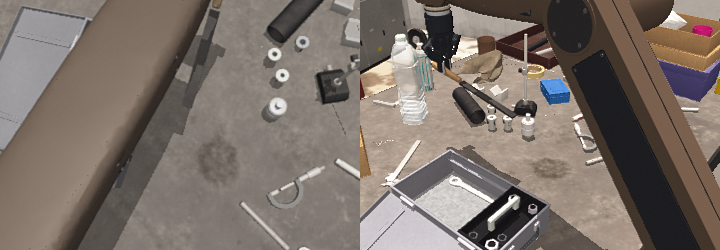

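The tilt is 12.6°, which is inside the 15° limit but with little margin. I'll press once more, lower.

```bash
for i in 1 2; do python3 -m pendant '{"translation":[[0,0,0.03],[0,0,0.06],[0,0,0.08],[0,0,0.09],[0,0,0.095]],"roll":[0,0,0,0,0],"jaw":[-1,-1,-1,-1,-1]}' 60; done
for i in 1 2; do python3 -m pendant '{"translation":[[0,0,0.006],[0,0,0.012],[0,0,0.018],[0,0,0.024],[0,0,0.03]],"roll":[0,0,0,0,0],"jaw":[-1,-1,-1,-1,-1]}' 60; done
python3 -m pendant '{"translation":[[0,0,0],[0,0,0],[0,0,0],[0,0,0],[0,0,0]],"roll":[0,0,0,0,0],"jaw":[-1,-1,-1,-1,-1]}' 120
for i in 1 2 3; do python3 -m pendant '{"translation":[[0,0,-0.012],[0,0,-0.028],[0,0,-0.044],[0,0,-0.06],[0,0,-0.083]],"roll":[0,0,0,0,0],"jaw":[-1,-1,-1,-1,-1]}' 120|grep pos; done
python3 -m pendant '{"translation":[[0,0,0],[0,0,0],[0,0,0],[0,0,0],[0,0,0]],"roll":[0,0,0,0,0],"jaw":[-1,-1,-1,-1,-1]}' 120
python3 - <<'E'
from h import *
st(); tilt(-.0,.13,y0=-.3,y1=-.13,zmin=.15,zmax=.29)
E
```

```text
time: 19.43
tool_pos: [0.8271, -0.239, 0.164]
tool_rot: [-0.355, -3.114, -0.004]
wrist_force: [-1.1, 0.9, -1.8]
grip_width: 0.0166
grip_force: 117.7
time: 19.85
tool_pos: [0.8283, -0.2394, 0.0726]
tool_rot: [-0.355, -3.119, -0.001]
wrist_force: [-0.4, -0.0, -1.5]
grip_width: 0.017
grip_force: 117.7
time: 20.27
tool_pos: [0.8298, -0.24, 0.0462]
tool_rot: [0.355, 3.119, -0.001]
wrist_force: [1.0, 0.2, 1.5]
grip_width: 0.0167
grip_force: 118.0
time: 20.68
tool_pos: [0.8288, -0.2399, 0.0139]
tool_rot: [-0.355, -3.121, 0.0]
wrist_force: [1.3, -0.7, 0.7]
grip_width: 0.0166
grip_force: 117.4
time: 21.1
tool_pos: [0.8288, -0.2396, 0.0151]
tool_rot: [-0.356, -3.121, -0.0]
wrist_force: [-1.0, 0.7, 0.4]
grip_width: 0.0166
grip_force: 117.4
tool_pos: [0.8291, -0.2396, 0.0993]
tool_pos: [0.8281, -0.2393, 0.1798]
tool_pos: [0.8283, -0.2394, 0.2625]
time: 22.77
tool_pos: [0.8283, -0.2395, 0.2607]
tool_rot: [-0.355, -3.117, -0.002]
wrist_force: [-0.3, -0.4, -2.2]
grip_width: 0.0172
grip_force: 117.6
22.77 [ 0.8283 -0.2395  0.2607] F [-0.3 -0.4 -2.2] w 0.0172 gf 117.62748324957101 
 [[-0.974, 0.225, -0.004], [0.225, 0.974, 0.002], [0.004, 0.001, -1.0]]
top 619 deg 6.4 z at lo,hi [0.2323 0.2468] rms 0.0008 x 0.0108 0.1298
side 204 deg 6.5 z at lo,hi [0.2313 0.2461] rms 0.0008 x 0.0103 0.1295
```

```bash
python3 -m pendant '{"translation":[[0,0,0],[0,0,0],[0,0,0],[0,0,0],[0,0,0]],"roll":[0,0,0,0,0],"jaw":[-1,-1,-1,-1,-1]}' 120
python3 - <<'E'
from h import *
tilt(-.0,.13,y0=-.3,y1=-.13,zmin=.15,zmax=.29)
im,d=env.read_camera("side"); P=cloud("side",d); v,u=np.indices(d.shape)
h=(P[...,2]>.105)&(P[...,2]<.125)&(abs(tobox(P.reshape(-1,3))[:,1].reshape(d.shape))<.06)&(abs(tobox(P.reshape(-1,3))[:,0].reshape(d.shape)+.1)<.06); print("till",tobox(P[h].mean(0)))
print(env.finish_job())
E
```

```text
time: 23.28
tool_pos: [0.829, -0.2397, 0.264]
tool_rot: [0.355, 3.121, -0.0]
wrist_force: [0.3, -0.3, -1.4]
grip_width: 0.0172
grip_force: 117.6
top 621 deg 6.6 z at lo,hi [0.2343 0.2494] rms 0.0008 x 0.0116 0.1299
side 209 deg 6.9 z at lo,hi [0.2328 0.2485] rms 0.0009 x 0.0107 0.1295
till [[-0.1227  0.0074]]
the job is handed in; nothing more can be done
None
```

I handed the job in at about 23 s: the till is home, and the file was drawn out handle first and is held about 7° off level and roughly 0.22 m up, over the bench just right of the box; the judge returned no verdict, and I didn't re-measure the bystanders at the end.

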